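Hang the shelf bracket on the slotted upright

TASK

Pick up the small metal shelf bracket from the bench and hang it on the slotted upright: press its two hook tabs into the two slots, then push it down until the hooks are fully home and the side catches have snapped over it. Feel your way in without forcing it, and leave the other things on the bench where they are.

Things in the scene. Friction and masses are not known exactly. Their poses are not given: they have to be found in the camera images.
- bracket: Loose bare-aluminium shelf bracket, 0.3 kg, standing on its underside. Origin: middle of the back plate's rear face, at the underside; +x out of the rear (the way its hooks point), z up. Back plate 32 wide (y), 100 high, 6 thick (x -6..0). Shelf plate 70 wide, x -105..-22, z 0..6, rim to z 12, in front.
- grip (a point): Grasp point on the bracket's upright rib, which is 10 thick (y), x -80..-6, z 6..100, free on both sides; grip from above, closing along the bracket's y. It lies at x -52, y 0, z 58 of the bracket, level with the space between the two tabs, so that a push there presses both tabs evenly.
- lower_tab (a point): Foremost lower edge of the bracket's lower hook tab (bracket x 13, z 14). Two tabs, 8 wide, one above the other at y 0: necks at z 28..40 and 78..90, x 0..7; behind them lips, x 7..13, hanging 14 lower (z 14..40 and 64..90).
- nubs (a point): Midway between the bracket's two round nubs (radius 5), at bracket x -3, z 6; they stick out at the sides of the back plate to y -18 and 18 and must be pushed down past the catches.
- upright: Fixed slotted upright: grey foot 90 wide (x -6..59), column 180 high, in front of it a steel strip 64 wide, 5 thick, facing the robot. Origin: on the bench below the middle of the strip's front face; +x into the strip (push the tabs this way), z up. The strip spans z 60..181 nominally and rests on rubber bushes: it gives way along +x, 0.4 mm per N, up to 6 mm.
- slots (a point): Nominal middle of the lower edge of the strip's lower slot, on its front face (upright z 98). Two slots at y 0, 12 wide, 29 high, nominally z 98..127 and 148..177. The strip is clamped up to 5 mm higher or lower than nominal, which this point does not show: feel for the slots. The tabs fit in with the bracket 14 to 17 above its seat (nominally z 84..87).
- seat (a point): Nominal place of the bracket's origin when fully home (upright x 0, y 0, z 70; truly up to 5 mm higher or lower, with the strip). Push the tabs in until the back plate meets the strip, then straight down: from 14 to 7 mm above the seat the catches resist, 6 to 11 N in all; then the necks sit hard on the slots' lower edges. Keep pushes below 25 N.
- catch_left (a joint): Spring-loaded white roller (8 mm diameter) on the strip's front, left side (+y of the upright), nominally 83.5 mm above the bench. Value in m: 0 free, about 0.003 while the nub passes, about 0.001 when the bracket is fully home.
- catch_right (a joint): The same roller on the right side (-y): 0 free, about 0.003 while the nub passes, about 0.001 when the bracket is fully home.
- beaker: bystander: plastic beaker, 55 across, 70 high; origin under its centre
- brass_weight: bystander: brass weight with a knob, 32 across, 42 high; origin under its centre
- white_bush: bystander: white plastic bush, 26 across, 20 high; origin under its centre
- petri_dish: bystander: clear petri dish, 87 across, 13 high; origin under its centre
- tweezers: bystander: steel tweezers lying flat, 124 long, 8 thick; origin under the middle
- marker: bystander: white felt marker lying flat, 140 long; origin under the middle

How it is judged:
At the end, for the whole second after the job is handed in: Bracket hangs released and at rest on the upright: underside 63 to 76 mm above the bench, rear face within 5 mm of the strip's front plane and 4 mm of its middle, level within 0.08 rad, square within 0.1 rad, both side catches closed over its nubs (each joint below 2.3 mm) (z of bracket in the frame of upright between 0.063 and 0.076 m and x of bracket in the frame of upright between -0.005 and 0.005 m and y of bracket in the frame of upright between -0.004 and 0.004 m and value of joint each of catch_left, catch_right below 0.0023 m and angle between bracket's own z axis and vertical below 0.08 rad and angle between the x axis of bracket and the x axis of upright, either way round below 0.1 rad and linear speed of bracket below 0.02 m/s); the robot touches nothing.
It fails at once if the bracket is forced against the upright: all their contact forces (tabs, back plate and catches) add up to more than 50 N (contact force between bracket and upright above 50 N).
It fails at once if another thing on the bench is pushed more than 20 mm (distance of any of beaker, brass_weight, white_bush, petri_dish, tweezers, marker from where it was at the start of the episode above 0.02 m).
It also fails if it takes over 54 s, if anything falls off the work surface, if the arm or the gripper's body presses on something with over 40 N, if the wrist force passes 120 N, or if a joint passes its speed limit or range.

ROBOT

A 6-joint arm with a two-finger parallel gripper is mounted at the origin on a cart in front of the work surface, level with it; the furniture and walls round the work are solid. World frame = base frame: x ahead of the robot, y to its left, z up, the work surface at z = 0. Lengths are in m, angles in rad, forces in N, time in s.
With the tool pointing down it reaches from about 0.3 to 0.85 m from the base axis. Payload 5.4 kg.
Tool frame: the origin (TCP) lies midway between the tips of the shut fingers; the grasp point (between the pads) lies r.grip_depth behind it (r.grip_depth is the distance from the TCP to the grasp point, in m); z points along the fingers, y is the line along which they close (so a half turn about z gives the same grasp; the last joint's range is limited). The gripper opens to 85 mm and grips with 20 to 120 N. Pads are 22 mm wide; open, the fingers measure 114 mm over their backs; the gripper's body (76 mm by 85 mm) begins 54 mm behind the grasp point. The pads swing forward as they close: fully open they stand 13 mm farther back than shut.
Start: joints at [1.071, 0.158, 1.597, -0, 1.386, -0.21], TCP at [0.164, 0.551, 0.231] pointing down, gripper open.
Joint ranges: [-2.91, 2.91], [-0.94, 2.29], [0.18, 2.7], [-1.29, 4.43], [0.17, 2.64], [-3, 3]. Speed limits (rad/s): [2.57, 2.57, 3.14, 3.14, 3.14, 3.14].

INTERFACE

Orientations are given as a unit quaternion [x, y, z, w].
In Python, from plant import r, eyes gives the robot as it stands.
- The arm moves only by the tool apply_moves, never from a script. Its argument "plan" is a list of rows, each a list of 7 numbers: the shift along the tool's x, y, z in units of 25 mm (1.0 is 25 mm), then the turn, a rotation vector about the tool's x, y, z in units of 6 degrees (1.0 is 6 degrees), then the opening, from 0 (shut) to 1 (fully open). A call has 1 to 12 rows; each row is the pose to reach, as a shift and turn from the pose commanded when the call began, along the tool's axes at that moment; what a row does not reach only later rows make up. A row lasts 1/12 s, in which the tool goes at most 41.7 mm and 7.16 degrees, less where a joint would pass 70% of its speed; a pose out of reach is approached as far as the arm can. A call with a gripper value outside its range is refused whole. The fingers move at their own pace and stop on an object; "force" is the grip in N (left out, the last holds). Time passes only in rows, so rows that repeat a pose let the fingers close. It gives the time, the measured TCP pose, the force, the opening and the grip force at its end, in the units of the state.
- r.observe(): the state, without advancing time (a new reading comes with each control period).
- eyes.capture(name): name is "side" or "top"; returns the picture (384x512x3 uint8, blue, green, red); there is no depth.
- eyes.calibration(name): a dict with "vertical_fov" (degrees; the focal length in pixels is half the picture's height over the tangent of half this angle, whatever the lens; pixels are square), "cx", "cy" (the principal point, pixels), "pose" (4x4, takes a point from camera to world coordinates). Camera axes: x right, y up, looking along -z (the intrinsics and any distortion apply to the point x, -y, -z); pixel columns grow to the right and rows downward; lengths in m; the calibration is good to about 2 mm. A picture is of the moment at which its call begins. calibration takes no time and is no camera call.
- r.sign_off(): hands the job in; it is judged then, once.
Trained networks look in the newest picture that a camera, given by its name, has taken for a name from the list of things; names that differ only in an ending like _2 or _b are one class to them, and where a whole thing is asked for, a point or a joint stands for the part that bears it (a point fixed in the world has none). Each returns a list of dicts, best first, with "p" (0 to 1); they miss things now and then, are a little off and sometimes report something else, mostly with a low value. They report only what shows in the picture. A call takes as long as a camera call.
- eyes.spot_in(camera, label): "at" ([x, y, z] in m, in world coordinates, good to about 4 mm: the middle of the surface that is visible of it).
The state is a dict: "time": time; "qpos": joint angles; "qd": joint speeds; "joint_efforts": joint torques, N m; "tool_pos": TCP position; "eef_rot": TCP orientation; "force": force on the tool from outside, world axes, zero at the start; "ft_torque": the same for the moment, N m; "finger_gap": finger opening in m; "finger_force": force on a finger pad.
Only numpy, scipy, OpenCV 4.12 (cv2) and the standard library are available. Lean on these libraries where they do the work, as an engineer would, in place of code of your own. Each camera call takes 0.05 s, during which the arm holds its last target. There are 200 camera calls.

## Working session

There is one attempt and no reset: what is moved stays moved. The work goes in short steps, Python scripts to look and compute and a tool call to move; the robot and the scene stay as the last step left them, time stands still between calls to the robot, and variables do not carry over. Pictures are saved under pics/ and viewed, at most 10 in all, crops included, and the job is handed in when it is done.

Besides the shell and the picture viewer there is one more tool, called after ">>>" by a JSON object that holds its "op" and its "data". apply_moves: Moves the arm, as the interface text tells. Its arguments: {"type":"object","properties":{"plan":{"type":"array"},"force":{"type":"number"}},"required":["plan"]}

```bash
mkdir -p pics
cat > h.py <<'E'
import numpy as np, cv2
from plant import r, eyes
def cal(n):
    c=eyes.calibration(n); f=192/np.tan(np.radians(c["vertical_fov"])/2); return c,f
def proj(n,P):
    c,f=cal(n); T=np.linalg.inv(np.array(c["pose"])); p=T[:3,:3]@np.array(P)+T[:3,3]
    return np.array([c["cx"]+f*p[0]/-p[2], c["cy"]-f*p[1]/-p[2]])
def ray(n,uv):
    c,f=cal(n); T=np.array(c["pose"]); d=np.array([(uv[0]-c["cx"])/f,-(uv[1]-c["cy"])/f,-1]); return T[:3,3],T[:3,:3]@d
def atz(n,uv,z):
    o,d=ray(n,uv); return o+d*(z-o[2])/d[2]
E
python3 - <<'E'
from h import *
for n in("side","top"):
    im=eyes.capture(n); cv2.imwrite(f"pics/{n}0.png",im)
    c=eyes.calibration(n); print(n,{k:(np.round(v,3).tolist()) if k=="pose" else v for k,v in c.items()})
    for l in("bracket","grip","lower_tab","nubs","upright","slots","seat","catch_left","catch_right","beaker","brass_weight"):
        for d in eyes.spot_in(n,l)[:2]: print(n,l,np.round(d["at"],4),round(d["p"],2),proj(n,d["at"]).round())
s=r.observe();print(s["time"],s["tool_pos"],s["eef_rot"],s["force"],s["finger_gap"],r.grip_depth)
E
```

```text
side {'vertical_fov': 48.71521270609152, 'cx': 250.25716775728787, 'cy': 190.31937937858592, 'pose': [[1.0, -0.026, 0.009, 0.524], [0.023, 0.595, -0.804, -0.705], [0.016, 0.804, 0.595, 0.754], [0.0, 0.0, 0.0, 1.0]]}
side bracket [ 0.5818 -0.0308  0.0977] 0.37 [279. 249.]
side grip [0.5197 0.3393 0.0428] 0.7 [253. 174.]
side lower_tab [0.5178 0.3385 0.0368] 0.83 [253. 176.]
side nubs [0.5189 0.3342 0.0403] 0.61 [253. 175.]
side upright [ 0.5848 -0.0293  0.0998] 0.93 [280. 248.]
side slots [ 0.5875 -0.0249  0.1031] 0.73 [282. 245.]
side slots [0.5195 0.3393 0.0374] 0.66 [253. 175.]
side seat [ 0.5816 -0.0311  0.1005] 0.95 [279. 248.]
side beaker [ 0.4198 -0.0759  0.0054] 0.59 [205. 291.]
side brass_weight [ 0.4608 -0.0971  0.0262] 0.7 [222. 292.]
top {'vertical_fov': 45.349591752195195, 'cx': 250.04875637960296, 'cy': 189.70697318155305, 'pose': [[-0.047, 0.973, -0.225, 0.296], [-0.999, -0.046, 0.009, 0.178], [-0.001, 0.225, 0.974, 1.082], [0.0, 0.0, 0.0, 1.0]]}
top bracket [0.5035 0.3383 0.0045] 0.61 [179. 210.]
top grip [0.5072 0.3384 0.0051] 0.63 [179. 208.]
top lower_tab [0.5031 0.3362 0.0058] 0.7 [180. 210.]
top nubs [0.5022 0.3338 0.0053] 0.74 [181. 210.]
top upright [ 0.5769 -0.0062  0.1375] 0.72 [330. 158.]
top upright [0.502  0.3384 0.0053] 0.21 [179. 211.]
top seat [ 0.5818 -0.0072  0.1369] 0.98 [330. 155.]
top catch_right [0.6168 0.1155 0.028 ] 0.71 [270. 157.]
top catch_right [ 0.5784 -0.0102  0.1335] 0.32 [332. 157.]
top brass_weight [ 0.4541 -0.083   0.0227] 0.48 [359. 221.]
1.2 [0.16433366 0.55103509 0.23131252] [1.44376948e-01 9.89522762e-01 2.18245147e-05 1.82099744e-05] [-0.03760446 -0.37586745 -0.24267397] 0.0853383266481739 0.0187
```

Run:
```python
import cv2
a=cv2.imread("pics/side0.png");b=cv2.imread("pics/top0.png")
cv2.imwrite("pics/a1.png",cv2.resize(a,(800,600),interpolation=cv2.INTER_CUBIC));cv2.imwrite("pics/b1.png",cv2.resize(b,(800,600),interpolation=cv2.INTER_CUBIC))
```

```text
(no output)
```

View pics/a1.png

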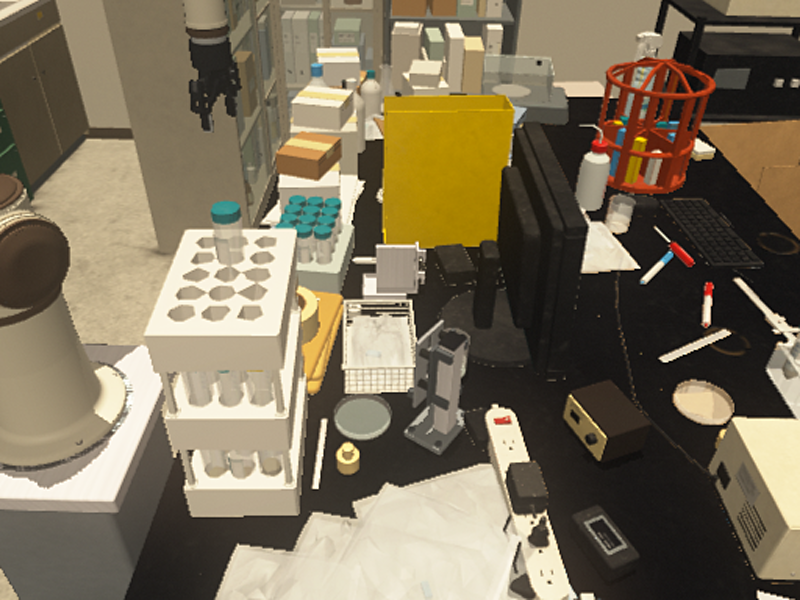

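View pics/b1.png

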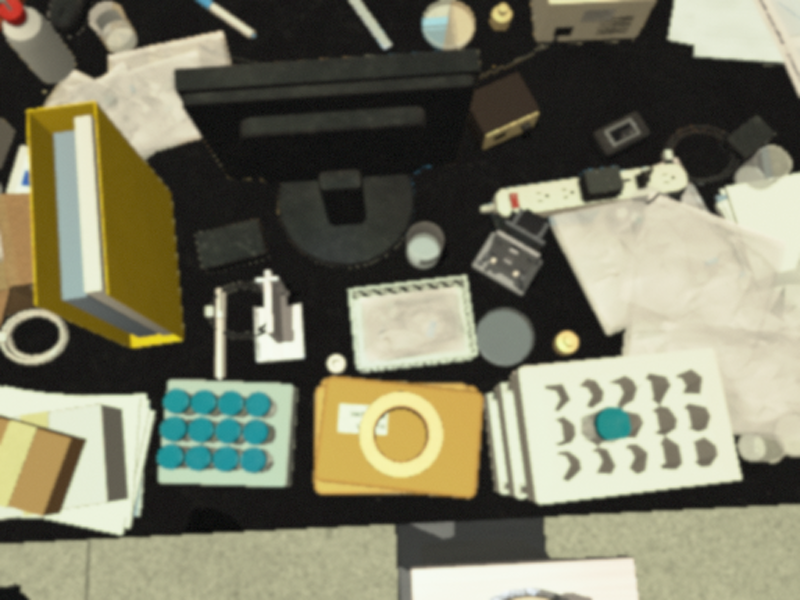

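The side view shows the bracket at about (395,270), with its tabs to the right (+x), and the upright at (437,385). The top view shows the bracket at (275,325) and the upright's turned foot at (508,262). I'll zoom in on both.

Run:
```python
import cv2,numpy as np
a=cv2.imread("pics/side0.png");b=cv2.imread("pics/top0.png")
def c(i,x,y):return cv2.resize(i[y:y+60,x:x+80],(400,300),interpolation=cv2.INTER_CUBIC)
print("side br 215,145; side up 248,(200..275)->tall")
s=cv2.resize(a[195:295,235:315],(400,500),interpolation=cv2.INTER_CUBIC)
m=np.zeros((600,800,3),np.uint8)
m[:300,:400]=c(b,140,165); m[300:,:400]=c(a,215,145); m[:500,400:]=s
cv2.imwrite("pics/c1.png",m)
cv2.imwrite("pics/c2.png",cv2.resize(b[135:195,290:370],(800,600),interpolation=cv2.INTER_CUBIC))
```

```text
side br 215,145; side up 248,(200..275)->tall
```

View pics/c1.png

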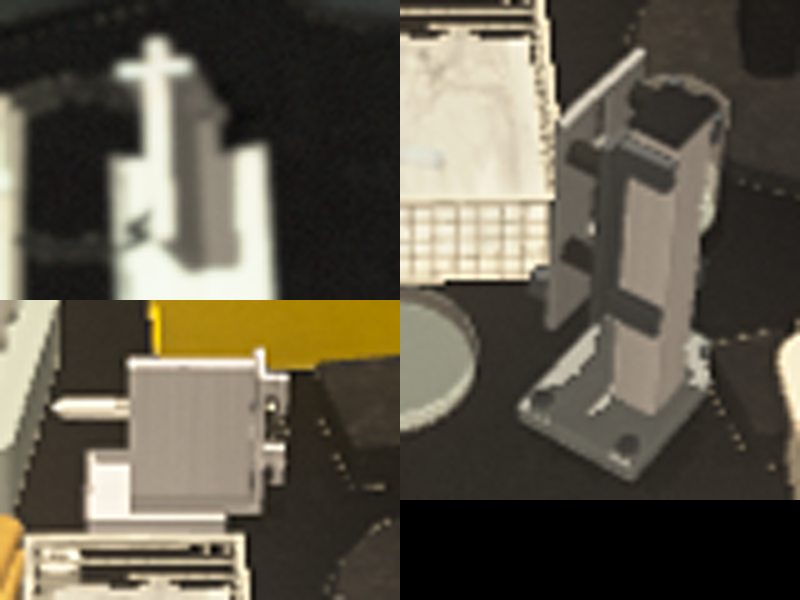

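View pics/c2.png

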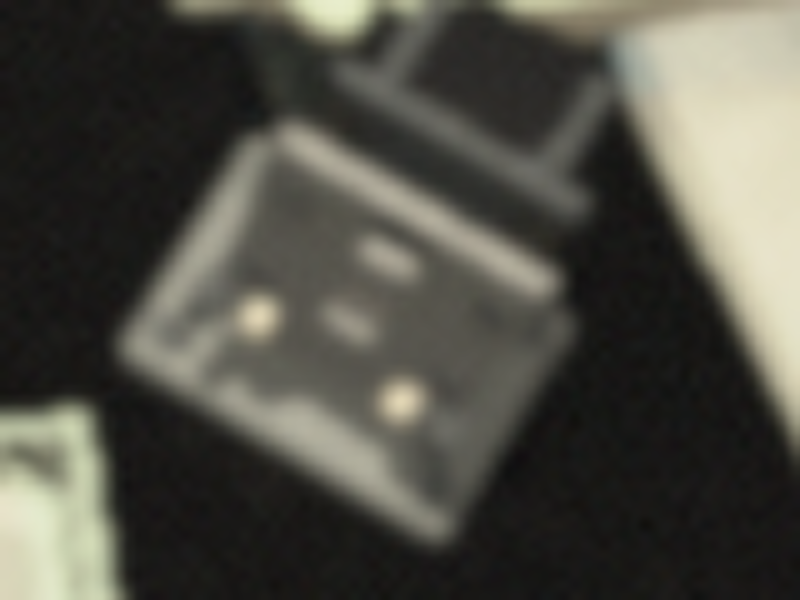

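The crops show the bracket close to yaw 0: back plate top at (115..193,68) in the top crop, tab tip at (153,37). The upright is turned by about -30°, with its front face and white rollers at (257,315) and (400,402). I'll fit both poses from these pixels.

```bash
cat > fit.py <<'E'
from h import *
from scipy.optimize import least_squares
def T(c,s): # crop->full
    return lambda u,v:((u+.5)/s-.5+c[0],(v+.5)/s-.5+c[1])
t1=T((140,165),5); s1=lambda u,v:T((215,145),5)(u,v-300); s2=lambda u,v:T((235,195),5)(u-400,v); t2=T((290,135),10)
BR=[("top",t1(115,70),(-1,16,100)),("top",t1(193,67),(-1,-16,100)),("top",t1(153,37),(13,0,90)),("top",t1(110,153),(-22,35,10)),("top",t1(268,147),(-22,-35,10)),
("side",s1(131,360),(-80,-5,100)),("side",s1(290,376),(13,-4,90)),("side",s1(88,530),(-105,-35,0)),("side",s1(226,530),(-22,-35,0)),("side",s1(260,512),(-3,-16,0)),("side",s1(263,349),(0,16,100))]
UP=[("top",t2(280,127),(2.5,32,181)),("top",t2(557,284),(2.5,-32,181)),("top",t2(328,358),(-6,0,83.5)),("side",s2(558,123),(2.5,-32,181)),("side",s2(643,52),(2.5,32,181)),("side",s2(550,328),(2.5,-32,60)),
("top",t2(388,257),(2,0,148+3)),("top",t2(350,322),(2,0,98+3))]
def W(p,q): c,s=np.cos(p[2]),np.sin(p[2]); x,y,z=np.array(q)/1e3; return [p[0]+c*x-s*y,p[1]+s*x+c*y,z+p[3]]
for nm,L,p0 in(("br",BR,[.52,.34,0,0]),("up",UP,[.58,-.02,-.5,0])):
    f=lambda p:np.concatenate([proj(n,W(p,q))-uv for n,uv,q in L])
    a=least_squares(f,p0,loss="soft_l1",f_scale=1.)
    print(nm,a.x.round(4),np.degrees(a.x[2]).round(2)); 
    for (n,uv,q),e in zip(L,f(a.x).reshape(-1,2)): print(n,q,e.round(2))
E
python3 fit.py
```

```text
br [0.5607 0.3428 0.0267 0.0031] 1.53
top (-1, 16, 100) [ 0.21 -1.3 ]
top (-1, -16, 100) [-0.86 -1.73]
top (13, 0, 90) [ 0.43 -0.15]
top (-22, 35, 10) [0.53 0.68]
top (-22, -35, 10) [-1.69 -0.23]
side (-80, -5, 100) [-0.61  0.26]
side (13, -4, 90) [-0.38  0.17]
side (-105, -35, 0) [-0.64  0.19]
side (-22, -35, 0) [-0.29  0.48]
side (-3, -16, 0) [-0.9   0.38]
side (0, 16, 100) [ 0.43 -1.04]
up [ 5.677e-01  4.000e-04 -6.128e-01 -3.200e-03] -35.11
top (2.5, 32, 181) [0.23 0.12]
top (2.5, -32, 181) [-0.52  0.41]
top (-6, 0, 83.5) [-0.42  0.88]
side (2.5, -32, 181) [0.36 0.31]
side (2.5, 32, 181) [-0.02 -0.57]
side (2.5, -32, 60) [-0.1   0.12]
top (2, 0, 151) [ 0.31 -0.51]
top (2, 0, 101) [ 0.39 -0.53]
```

```bash
cat >> h.py <<'E'
def tri(*obs):
    A=[];b=[]
    for n,uv in obs:
        o,d=ray(n,uv); d=d/np.linalg.norm(d); M=np.eye(3)-np.outer(d,d); A.append(M); b.append(M@o)
    A=np.vstack(A); b=np.hstack(b); x=np.linalg.lstsq(A,b,rcond=None)[0]; return x.round(3),round(float(np.linalg.norm(A@x-b)),4)
E
python3 - <<'E'
from h import *
k=.64
t=lambda u,v:("top",(u*k,v*k)); s=lambda u,v:("side",(u*k,v*k))
print("rack +x+y",tri(t(518,365),s(297,230))," -x+y",tri(t(537,503),s(178,230))," +x-y",tri(t(715,350),s(297,345)))
print("yellow near(-x,-y) top",tri(t(132,346),s(385,97)),"+x-y?",tri(t(97,103),s(512,97)), atz("top",(184*k,338*k),0))
print("brown box",tri(t(80,430),s(340,140)),tri(t(60,515),s(310,177)))
print("tubes top",atz("top",(270*k,405*k),.1),atz("top",(295*k,380*k),.06))
for n in("top","side"):print(proj(n,r.observe()["tool_pos"])/k)
# move numbers
s_=r.observe(); from scipy.spatial.transform import Rotation as R
M=R.from_quat(s_["eef_rot"]).as_matrix()
print(M.round(3))
for z in(.30,.231,.16,.039): print(z,(M.T@(np.array([.5087,.3414,z])-s_["tool_pos"])/.025).round(2))
E
```

```text
rack +x+y (array([0.392, 0.036, 0.31 ]), 0.0005)  -x+y (array([0.244, 0.028, 0.311]), 0.0067)  +x-y (array([ 0.41 , -0.181,  0.299]), 0.0147)
yellow near(-x,-y) top (array([0.461, 0.451, 0.332]), 0.0458) +x-y? (array([0.721, 0.499, 0.326]), 0.0069) [0.49577706 0.4855859  0.        ]
brown box (array([0.376, 0.554, 0.209]), 0.0349) (array([0.286, 0.626, 0.09 ]), 0.0534)
tubes top [0.37964375 0.33885627 0.1       ] [0.41667913 0.30956187 0.06      ]
[ 60.68948672 600.44704336]
[221.56791192 129.170487  ]
[[-0.958  0.286  0.   ]
 [ 0.286  0.958  0.   ]
 [-0.     0.    -1.   ]]
0.3 [-15.6   -4.1   -2.75]
0.231 [-1.56e+01 -4.10e+00  1.00e-02]
0.16 [-15.6   -4.1    2.85]
0.039 [-15.6   -4.1    7.69]
```

>>> {"op": "apply_moves", "data": {"plan": [[-7.2, -5, -2, 0, 0, -3, 1], [-7.2, -5, -2, 0, 0, -3, 1], [-7.2, -5, -2, 0, 0, -3, 1], [-7.2, -5, -2, 0, 0, -3, 1], [-7.2, -5, -2, 0, 0, -3, 1], [-7.2, -5, -2, 0, 0, -3, 1], [-15.6, -4.1, 0, 0, 0, -3, 1], [-15.6, -4.1, 0, 0, 0, -3, 1], [-15.6, -4.1, 0, 0, 0, -3, 1], [-15.6, -4.1, 0, 0, 0, -3, 1], [-15.6, -4.1, 0, 0, 0, -3, 1], [-15.6, -4.1, 0, 0, 0, -3, 1]]}}

```text
time: 2.2
tool_pos: [0.513, 0.3385, 0.2284]
eef_rot: [-0.01, 1.0, -0.001, -0.001]
force: [-0.1, -0.3, 0.3]
finger_gap: 0.0858
finger_force: 0.0
```

>>> {"op": "apply_moves", "data": {"plan": [[0, 0, 1.5, 0, 0, 0, 1], [0, 0, 3, 0, 0, 0, 1], [0, 0, 4.2, 0, 0, 0, 1], [0, 0, 5.2, 0, 0, 0, 1], [0, 0, 6, 0, 0, 0, 1], [0, 0, 6.7, 0, 0, 0, 1], [0, 0, 7.2, 0, 0, 0, 1], [0, 0, 7.6, 0, 0, 0, 1], [0, 0, 7.6, 0, 0, 0, 1], [0, 0, 7.6, 0, 0, 0, 1]]}}

```text
time: 3.03
tool_pos: [0.5088, 0.3415, 0.0415]
eef_rot: [-0.012, 1.0, 0.0, 0.0]
force: [0.1, 1.0, -0.4]
finger_gap: 0.0852
finger_force: 0.0
```

Run:
```python
from h import *
a=eyes.capture("side");b=eyes.capture("top")
o=np.hstack([cv2.resize(i[y:y+120,x:x+80],(400,600),interpolation=cv2.INTER_CUBIC) for i,x,y in((a,205,95),(b,140,135))])
cv2.imwrite("pics/d1.png",o); s=r.observe(); print(s["tool_pos"],s["eef_rot"],s["force"])
```

```text
[0.50978246 0.34182727 0.04276317] [-1.22197693e-02  9.99924553e-01  4.79348964e-04  1.15617948e-03] [ 0.3920474  -0.72294872  0.63278797]
```

View pics/d1.png

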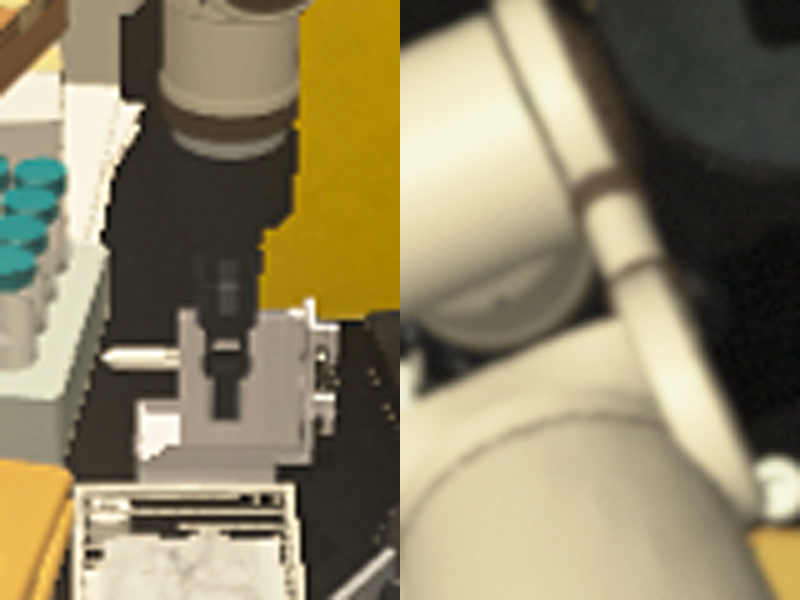

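The side view shows the finger at (228,380), about bracket x -51 on the rib, so the position is good. Closing now.

>>> {"op": "apply_moves", "data": {"plan": [[0, 0, 0, 0, 0, 0, 0], [0, 0, 0, 0, 0, 0, 0], [0, 0, 0, 0, 0, 0, 0], [0, 0, 0, 0, 0, 0, 0], [0, 0, 0, 0, 0, 0, 0], [0, 0, 0, 0, 0, 0, 0], [0, 0, 0, 0, 0, 0, 0], [0, 0, 0, 0, 0, 0, 0], [0, 0, 0, 0, 0, 0, 0], [0, 0, 0, 0, 0, 0, 0]], "force": 60}}

```text
time: 3.97
tool_pos: [0.5089, 0.3413, 0.0415]
eef_rot: [-0.012, 1.0, 0.0, 0.0]
force: [-0.5, -1.1, 1.7]
finger_gap: 0.009
finger_force: 59.6
```

>>> {"op": "apply_moves", "data": {"plan": [[0, 0, -0.5, 0, 0, 0, 0], [0, 0, -1.2, 0, 0, 0, 0], [0, 0, -2.2, 0, 0, 0, 0], [0, 0, -3.2, 0, 0, 0, 0], [0, 0, -4.2, 0, 0, 0, 0], [0, 0, -5, 0, 0, 0, 0], [0, 0, -5.6, 0, 0, 0, 0], [0, 0, -6, 0, 0, 0, 0], [0, 0, -6, 0, 0, 0, 0], [0, 0, -6, 0, 0, 0, 0]]}}

```text
time: 4.8
tool_pos: [0.5085, 0.3412, 0.191]
eef_rot: [-0.012, 1.0, -0.0, -0.0]
force: [0.5, -0.1, -3.8]
finger_gap: 0.0093
finger_force: 58.9
```

Run:
```python
from h import *
from scipy.spatial.transform import Rotation as R
s=r.observe(); M=R.from_quat(s["eef_rot"]).as_matrix(); print(s["time"],s["tool_pos"],s["force"],s["finger_gap"],M.round(3))
th=-.6128
# desired TCP: bracket origin at upright x=-d
for d in(.16,.06):
  for z in (.125+.003+.03,.125):
    off=np.array([-d-.052,0]); c,sn=np.cos(th),np.sin(th)
    P=np.array([.5677+c*off[0],.0004+sn*off[0],z]); print(d,P.round(4),(M.T@(P-s["tool_pos"])/.025).round(2))
ty=np.degrees(np.arctan2(M[1,0],M[0,0]));print(ty)
```

```text
4.8 [0.50851486 0.34124636 0.19102597] [ 0.51413115 -0.11539443 -3.84877549] 0.009346801975471419 [[-1.    -0.024 -0.   ]
 [-0.024  1.    -0.   ]
 [ 0.    -0.    -1.   ]]
0.16 [0.3943 0.1223 0.158 ] [ 4.78 -8.64  1.32]
0.16 [0.3943 0.1223 0.125 ] [ 4.78 -8.64  2.64]
0.06 [0.4761 0.0648 0.158 ] [  1.57 -11.02   1.32]
0.06 [0.4761 0.0648 0.125 ] [  1.57 -11.02   2.64]
-178.6054280923407
```

>>> {"op": "apply_moves", "data": {"plan": [[0.1, -0.6, 0, 0, 0, 0.3, 0], [0.2, -1.6, 0, 0, 0, 0.9, 0], [0.4, -2.8, 0, 0, 0, 1.5, 0], [0.6, -4, 0, 0, 0, 2.2, 0], [0.7, -5.2, 0, 0, 0, 2.9, 0], [0.9, -6.4, 0, 0, 0, 3.5, 0], [1.1, -7.6, 0, 0, 0, 4.2, 0], [1.2, -8.7, 0, 0, 0, 4.8, 0], [1.4, -9.6, 0, 0, 0, 5.4, 0], [1.5, -10.4, 0, 0, 0, 5.8, 0], [1.6, -10.9, 0, 0, 0, 6.1, 0], [1.6, -11, 0, 0, 0, 6.1, 0]]}}

```text
time: 5.8
tool_pos: [0.474, 0.0637, 0.1895]
eef_rot: [0.304, 0.953, -0.001, -0.002]
force: [-0.1, 0.0, -4.1]
finger_gap: 0.0093
finger_force: 59.1
```

>>> {"op": "apply_moves", "data": {"plan": [[0, 0, 0.4, 0, 0, 0, 0], [0, 0, 1, 0, 0, 0, 0], [0, 0, 1.6, 0, 0, 0, 0], [0, 0, 2, 0, 0, 0, 0], [0, 0, 2, 0, 0, 0, 0], [0, 0, 2, 0, 0, 0, 0], [0, 0, 2, 0, 0, 0, 0]]}}

```text
time: 6.38
tool_pos: [0.4759, 0.0658, 0.1418]
eef_rot: [0.302, 0.953, 0.0, 0.0]
force: [0.3, -0.2, -2.5]
finger_gap: 0.0094
finger_force: 59.0
```

Run:
```python
from h import *
a=eyes.capture("side");b=eyes.capture("top");cv2.imwrite("pics/sB.png",a);cv2.imwrite("pics/tB.png",b)
cv2.imwrite("pics/e1.png",cv2.resize(a[160:280,200:320],(600,600),interpolation=cv2.INTER_CUBIC))
from scipy.spatial.transform import Rotation as R
s=r.observe(); M=R.from_quat(s["eef_rot"]).as_matrix(); print(s["time"],s["tool_pos"],s["force"],s["finger_gap"],M.round(3))
```

```text
6.4833 [0.47625729 0.06556069 0.142246  ] [ 0.25140512  0.20411621 -3.46410503] 0.008992605055531363 [[-0.817  0.576  0.002]
 [ 0.576  0.817 -0.   ]
 [-0.002  0.001 -1.   ]]
```

View pics/e1.png

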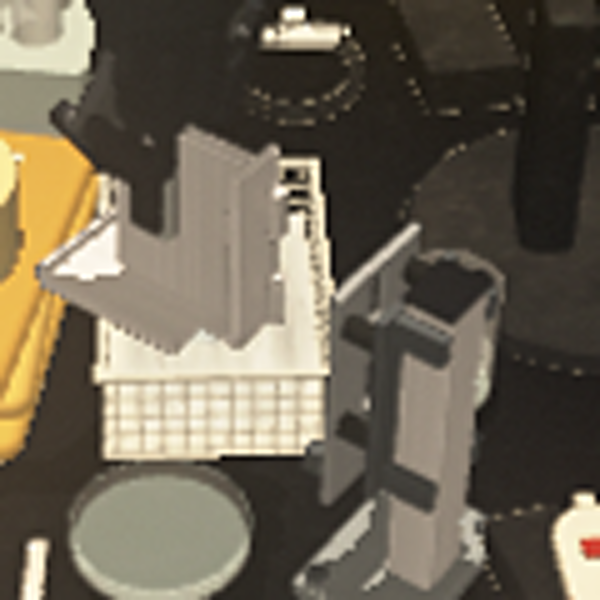

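The side view shows the bracket held level and facing the strip: shelf corners at (38,270) and (178,355), plate top at (280,148). I'll compare this with the prediction from the tool pose to get the camera bias.

```bash
cat > bias.py <<'E'
from h import *
from scipy.spatial.transform import Rotation as R
s=r.observe(); M=R.from_quat(s["eef_rot"]).as_matrix()
def held(q): # bracket mm -> world; tool x=-bx, tool y=by, tool z=-bz
    x,y,z=np.array(q)/1e3; return s["tool_pos"]+M@np.array([-(x+.051),y,-(z-.0415)])
if __name__=="__main__":
    c=lambda u,v:np.array([(u+.5)/5-.5+200,(v+.5)/5-.5+160])
    for uv,q in [((38,268),(-105,-35,12)),((178,355),(-22,-35,0)),((240,350),(-3,-16,0)),((280,147),(0,16,100)),((243,178),(-3,-16,100))]:
        e=c(*uv)-proj("side",held(q)); print(q,e.round(2))
    print(*[proj("top",held(q)).round() for q in ((0,0,100),(13,0,90),(-105,35,12),(-105,-35,12))])
    b=cv2.imread("pics/tB.png"); cv2.imwrite("pics/f1.png",cv2.resize(b[130:220,260:380],(800,600),interpolation=cv2.INTER_CUBIC))
E
python3 bias.py
```

```text
(-105, -35, 12) [0.87 0.45]
(-22, -35, 0) [ 1.27 -0.25]
(-3, -16, 0) [ 2.06 -0.21]
(0, 16, 100) [-0.09  0.31]
(-3, -16, 100) [2.33 0.06]
[317. 178.] [319. 174.] [272. 220.] [300. 237.]
```

View pics/f1.png

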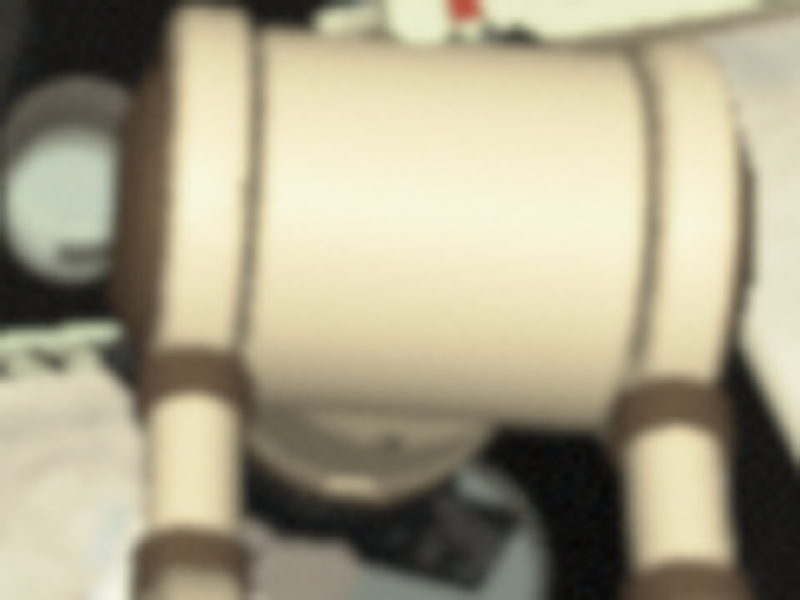

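The top camera is blocked by the wrist. The side view agrees to about 1 px, with roughly a 1 mm bias in x. Next is the standoff position.

```bash
cat > rel.py <<'E'
from bias import *
th=-.6128; ex=np.array([np.cos(th),np.sin(th)]); ey=np.array([-ex[1],ex[0]])
O=np.array([.5667,.0004])
P=s["tool_pos"]; p=P[:2]-O; f=s["force"]
print("t %.2f bracket x %.1f y %.1f z %.1f mm yawerr %.2f | F along x %.1f y %.1f z %.1f | gap %.4f"%(s["time"],1e3*(p@ex+.051),1e3*p@ey,1e3*(P[2]-.0415),np.degrees(np.arctan2(-M[1,0],-M[0,0])-th),f[:2]@ex,f[:2]@ey,f[2],s["finger_gap"]))
print("torque",np.round(s["ft_torque"],2),"tilt",M[:,2].round(4))
E
python3 rel.py
```

```text
t 6.48 bracket x -60.5 y 1.3 z 100.7 mm yawerr -0.07 | F along x 0.1 y 0.3 z -3.5 | gap 0.0090
torque [ 0.07  0.04 -0.04] tilt [ 1.9e-03 -2.0e-04 -1.0e+00]
```

>>> {"op": "apply_moves", "data": {"plan": [[-0.2, -0.04, 0.2, 0, 0, 0, 0], [-0.5, -0.04, 0.4, 0, 0, 0, 0], [-0.8, -0.04, 0.6, 0, 0, 0, 0], [-1.1, -0.04, 0.74, 0, 0, 0, 0], [-1.4, -0.04, 0.74, 0, 0, 0, 0], [-1.6, -0.04, 0.74, 0, 0, 0, 0], [-1.68, -0.04, 0.74, 0, 0, 0, 0], [-1.68, -0.04, 0.74, 0, 0, 0, 0], [-1.68, -0.04, 0.74, 0, 0, 0, 0], [-1.68, -0.04, 0.74, 0, 0, 0, 0]]}}

```text
time: 7.32
tool_pos: [0.5091, 0.0406, 0.1229]
eef_rot: [0.302, 0.953, 0.0, -0.0]
force: [-0.4, -0.5, -4.0]
finger_gap: 0.0092
finger_force: 59.2
```

```bash
python3 rel.py
python3 - <<'E'
from h import *
a=eyes.capture("side"); cv2.imwrite("pics/g1.png",cv2.resize(a[170:290,230:320],(600,800)[::1] and (450,600),interpolation=cv2.INTER_CUBIC))
E
```

```text
t 7.32 bracket x -19.2 y -0.3 z 81.4 mm yawerr -0.08 | F along x -0.1 y -0.6 z -4.0 | gap 0.0092
torque [ 0.01  0.08 -0.02] tilt [-1.e-04  1.e-04 -1.e+00]
```

View pics/g1.png

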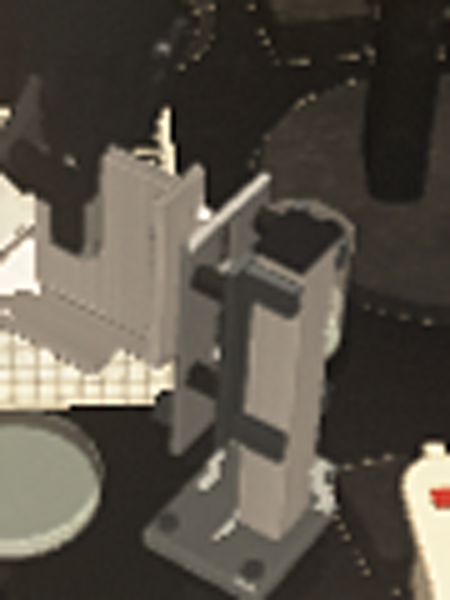

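The picture shows the bracket squarely in front of the strip, with its plate at (178,270) parallel to it. I'll feel forward gently.

>>> {"op": "apply_moves", "data": {"plan": [[-0.1, 0, 0, 0, 0, 0, 0], [-0.2, 0, 0, 0, 0, 0, 0], [-0.26, 0, 0, 0, 0, 0, 0], [-0.3, 0, 0, 0, 0, 0, 0], [-0.34, 0, 0, 0, 0, 0, 0], [-0.38, 0, 0, 0, 0, 0, 0], [-0.38, 0, 0, 0, 0, 0, 0], [-0.38, 0, 0, 0, 0, 0, 0]]}}

```text
time: 8.03
tool_pos: [0.517, 0.0349, 0.1228]
eef_rot: [0.302, 0.953, 0.0, -0.0]
force: [0.6, -0.3, -3.5]
finger_gap: 0.0091
finger_force: 59.2
```

```bash
python3 rel.py
```

```text
t 8.03 bracket x -9.5 y -0.4 z 81.3 mm yawerr -0.10 | F along x 0.6 y 0.1 z -3.5 | gap 0.0091
torque [-0.    0.05  0.03] tilt [-1.e-04  0.e+00 -1.e+00]
```

>>> {"op": "apply_moves", "data": {"plan": [[-0.04, 0, 0, 0, 0, 0, 0], [-0.08, 0, 0, 0, 0, 0, 0], [-0.12, 0, 0, 0, 0, 0, 0], [-0.16, 0, 0, 0, 0, 0, 0], [-0.16, 0, 0, 0, 0, 0, 0], [-0.16, 0, 0, 0, 0, 0, 0]]}}

```text
time: 8.53
tool_pos: [0.5204, 0.0326, 0.1229]
eef_rot: [0.302, 0.953, 0.0, 0.0]
force: [0.1, -1.1, -3.5]
finger_gap: 0.0095
finger_force: 59.2
```

```bash
python3 rel.py
```

```text
t 8.53 bracket x -5.4 y -0.3 z 81.4 mm yawerr -0.10 | F along x 0.7 y -0.8 z -3.5 | gap 0.0095
torque [ 0.07 -0.06  0.04] tilt [ 3.e-04 -1.e-04 -1.e+00]
```

>>> {"op": "apply_moves", "data": {"plan": [[-0.04, 0, 0, 0, 0, 0, 0], [-0.08, 0, 0, 0, 0, 0, 0], [-0.12, 0, 0, 0, 0, 0, 0], [-0.16, 0, 0, 0, 0, 0, 0], [-0.2, 0, 0, 0, 0, 0, 0], [-0.2, 0, 0, 0, 0, 0, 0]]}}

```text
time: 9.03
tool_pos: [0.5243, 0.0298, 0.1228]
eef_rot: [0.302, 0.953, 0.0, -0.0]
force: [-0.7, 1.5, -1.8]
finger_gap: 0.0093
finger_force: 59.4
```

```bash
python3 rel.py
```

```text
t 9.03 bracket x -0.6 y -0.3 z 81.3 mm yawerr -0.09 | F along x -1.5 y 0.8 z -1.8 | gap 0.0093
torque [0.16 0.09 0.02] tilt [-4.e-04  3.e-04 -1.e+00]
```

>>> {"op": "apply_moves", "data": {"plan": [[-0.04, 0, 0, 0, 0, 0, 0], [-0.08, 0, 0, 0, 0, 0, 0], [-0.08, 0, 0, 0, 0, 0, 0], [-0.08, 0, 0, 0, 0, 0, 0]]}}

```text
time: 9.37
tool_pos: [0.5254, 0.029, 0.1227]
eef_rot: [0.302, 0.953, 0.0, -0.001]
force: [-3.6, 2.2, -0.6]
finger_gap: 0.0095
finger_force: 59.7
```

```bash
python3 rel.py
```

```text
t 9.37 bracket x 0.8 y -0.4 z 81.2 mm yawerr -0.08 | F along x -4.3 y -0.3 z -0.6 | gap 0.0095
torque [0.36 0.51 0.07] tilt [-1.4e-03  6.0e-04 -1.0e+00]
```

The back plate has met the strip at about 4 N and the nubs are just on the rollers. I'll push down now.

>>> {"op": "apply_moves", "data": {"plan": [[0, 0, 0.06, 0, 0, 0, 0], [0, 0, 0.12, 0, 0, 0, 0], [0, 0, 0.18, 0, 0, 0, 0], [0, 0, 0.24, 0, 0, 0, 0], [0, 0, 0.24, 0, 0, 0, 0], [0, 0, 0.24, 0, 0, 0, 0]]}}

```text
time: 9.87
tool_pos: [0.5264, 0.0294, 0.1178]
eef_rot: [0.302, 0.953, 0.001, 0.0]
force: [-3.2, 4.5, 5.0]
finger_gap: 0.0095
finger_force: 60.3
```

```bash
python3 rel.py
```

```text
t 9.87 bracket x 1.3 y 0.6 z 76.3 mm yawerr -0.07 | F along x -5.2 y 1.9 z 5.0 | gap 0.0095
torque [0.86 0.45 0.2 ] tilt [ 0.0011  0.0014 -1.    ]
```

>>> {"op": "apply_moves", "data": {"plan": [[0, 0, 0.06, 0, 0, 0, 0], [0, 0, 0.12, 0, 0, 0, 0], [0, 0, 0.16, 0, 0, 0, 0], [0, 0, 0.16, 0, 0, 0, 0], [0, 0, 0.16, 0, 0, 0, 0]]}}

```text
time: 10.28
tool_pos: [0.5259, 0.0295, 0.1129]
eef_rot: [0.302, 0.953, 0.001, -0.0]
force: [-2.0, 6.7, -1.5]
finger_gap: 0.0095
finger_force: 59.7
```

```bash
python3 rel.py
```

```text
t 10.28 bracket x 0.9 y 0.4 z 71.4 mm yawerr -0.07 | F along x -5.5 y 4.3 z -1.5 | gap 0.0095
torque [0.79 0.21 0.21] tilt [ 0.      0.0016 -1.    ]
```

>>> {"op": "apply_moves", "data": {"plan": [[0.02, 0.03, 0.04, 0, 0, 0, 0], [0.02, 0.04, 0.08, 0, 0, 0, 0], [0.02, 0.04, 0.1, 0, 0, 0, 0], [0.02, 0.04, 0.1, 0, 0, 0, 0]]}}

```text
time: 10.62
tool_pos: [0.5256, 0.0301, 0.1096]
eef_rot: [0.302, 0.953, 0.0, -0.001]
force: [-1.3, 3.5, -6.5]
finger_gap: 0.0093
finger_force: 59.1
```

```bash
python3 rel.py
```

```text
t 10.62 bracket x 0.3 y 0.6 z 68.1 mm yawerr -0.09 | F along x -3.1 y 2.1 z -6.5 | gap 0.0093
torque [0.71 0.18 0.21] tilt [-1.2e-03  8.0e-04 -1.0e+00]
```

>>> {"op": "apply_moves", "data": {"plan": [[0, 0.02, 0.03, 0, 0, 0, 0], [0, 0.02, 0.06, 0, 0, 0, 0], [0, 0.02, 0.06, 0, 0, 0, 0]]}}

```text
time: 10.87
tool_pos: [0.5262, 0.0301, 0.1087]
eef_rot: [0.302, 0.953, -0.0, -0.0]
force: [-3.8, 2.8, -2.1]
finger_gap: 0.0091
finger_force: 59.3
```

```bash
python3 rel.py
```

```text
t 10.87 bracket x 0.8 y 1.0 z 67.2 mm yawerr -0.09 | F along x -4.7 y 0.1 z -2.1 | gap 0.0091
torque [0.57 0.4  0.13] tilt [-7.e-04  0.e+00 -1.e+00]
```

>>> {"op": "apply_moves", "data": {"plan": [[0, 0, 0.02, 0, 0, 0, 0], [0, 0, 0.04, 0, 0, 0, 0], [0, 0, 0.04, 0, 0, 0, 0]]}}

```text
time: 11.12
tool_pos: [0.5264, 0.0301, 0.1081]
eef_rot: [0.302, 0.953, -0.0, -0.0]
force: [-3.2, 4.1, -0.9]
finger_gap: 0.0093
finger_force: 59.7
```

```bash
python3 rel.py
```

```text
t 11.12 bracket x 1.0 y 1.1 z 66.6 mm yawerr -0.10 | F along x -5.0 y 1.5 z -0.9 | gap 0.0093
torque [0.48 0.51 0.11] tilt [-2.e-04 -0.e+00 -1.e+00]
```

>>> {"op": "apply_moves", "data": {"plan": [[0.02, 0.02, 0.03, 0, 0, 0, 0], [0.04, 0.02, 0.06, 0, 0, 0, 0], [0.04, 0.02, 0.06, 0, 0, 0, 0]]}}

```text
time: 11.37
tool_pos: [0.5262, 0.0306, 0.1068]
eef_rot: [0.302, 0.953, -0.0, 0.0]
force: [-4.5, 1.9, 1.5]
finger_gap: 0.0093
finger_force: 59.9
```

```bash
python3 rel.py
```

```text
t 11.37 bracket x 0.5 y 1.5 z 65.3 mm yawerr -0.10 | F along x -4.8 y -1.0 z 1.5 | gap 0.0093
torque [ 0.22  0.66 -0.01] tilt [ 7.e-04 -9.e-04 -1.e+00]
```

>>> {"op": "apply_moves", "data": {"plan": [[0.02, 0, 0.03, 0, 0, 0, 0], [0.02, 0, 0.06, 0, 0, 0, 0], [0.02, 0, 0.08, 0, 0, 0, 0], [0.02, 0, 0.08, 0, 0, 0, 0]]}}

```text
time: 11.7
tool_pos: [0.5268, 0.0305, 0.1065]
eef_rot: [0.302, 0.953, -0.0, 0.002]
force: [-7.4, -0.1, 11.0]
finger_gap: 0.0092
finger_force: 61.3
```

```bash
python3 rel.py
python3 - <<'E'
from h import *
a=eyes.capture("side"); cv2.imwrite("pics/h1.png",cv2.resize(a[170:290,230:320],(450,600),interpolation=cv2.INTER_CUBIC))
E
```

```text
t 11.70 bracket x 1.1 y 1.7 z 65.0 mm yawerr -0.09 | F along x -6.0 y -4.4 z 11.0 | gap 0.0092
torque [-0.13  0.99 -0.  ] tilt [ 0.0028 -0.0019 -1.    ]
```

View pics/h1.png

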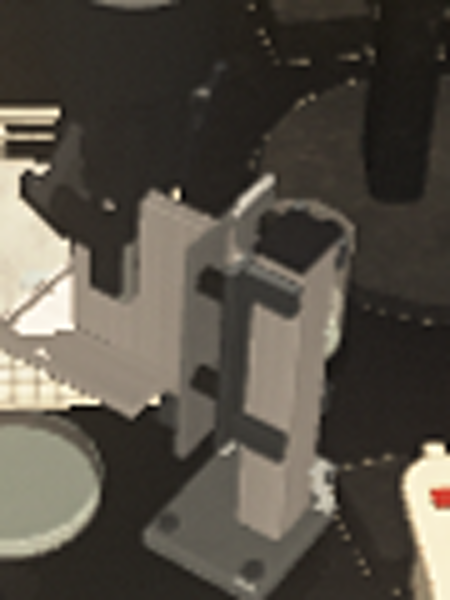

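The bracket hit a hard stop at z 65 with about 14 N net, and the picture shows it flush on the strip. I'll take the load off and release.

>>> {"op": "apply_moves", "data": {"plan": [[0.02, -0.02, -0.04, 0, 0, 0, 0], [0.04, -0.04, -0.06, 0, 0, 0, 0], [0.04, -0.04, -0.06, 0, 0, 0, 0]]}}

```text
time: 12.0
tool_pos: [0.5253, 0.031, 0.1067]
eef_rot: [0.302, 0.953, 0.0, 0.002]
force: [-0.5, 2.8, 3.4]
finger_gap: 0.0091
finger_force: 60.3
```

```bash
python3 rel.py
```

```text
t 12.00 bracket x -0.5 y 1.2 z 65.2 mm yawerr -0.09 | F along x -2.0 y 2.0 z 3.4 | gap 0.0091
torque [0.35 0.03 0.12] tilt [ 3.2e-03 -3.0e-04 -1.0e+00]
```

>>> {"op": "apply_moves", "data": {"plan": [[0, 0, 0, 0, 0, 0, 0.5], [0, 0, 0, 0, 0, 0, 0.5], [0, 0, 0, 0, 0, 0, 0.5], [0, 0, 0, 0, 0, 0, 0.5], [0, 0, 0, 0, 0, 0, 0.5], [0, 0, -0.4, 0, 0, 0, 0.5], [0, 0, -1, 0, 0, 0, 0.5], [0, 0, -2, 0, 0, 0, 0.5], [0, 0, -3, 0, 0, 0, 0.5], [0, 0, -4.2, 0, 0, 0, 0.5], [0, 0, -5.4, 0, 0, 0, 0.5], [0, 0, -6, 0, 0, 0, 0.5]]}}

```text
time: 13.0
tool_pos: [0.5257, 0.0309, 0.261]
eef_rot: [0.302, 0.953, 0.0, 0.003]
force: [0.9, -0.4, 0.5]
finger_gap: 0.0426
finger_force: 0.0
```

>>> {"op": "apply_moves", "data": {"plan": [[1, 1, -0.5, 0, 0, 0, 0.5], [2, 2, -0.5, 0, 0, 0, 0.5], [3, 3, -0.5, 0, 0, 0, 0.5], [3, 4.5, -0.5, 0, 0, 0, 0.5], [3, 6, -0.5, 0, 0, 0, 0.5], [3, 7, -0.5, 0, 0, 0, 0.5], [3, 8, -0.5, 0, 0, 0, 0.5], [3, 8, -0.5, 0, 0, 0, 0.5], [3, 8, -0.5, 0, 0, 0, 0.5]]}}

```text
time: 13.75
tool_pos: [0.5781, 0.2384, 0.2684]
eef_rot: [0.302, 0.953, -0.0, -0.0]
force: [-0.6, -0.4, 1.0]
finger_gap: 0.0428
finger_force: 0.0
```

Run:
```python
from h import *
a=eyes.capture("side");b=eyes.capture("top")
A=cv2.resize(a[175:295,230:310],(400,600),interpolation=cv2.INTER_CUBIC);B=cv2.resize(b[120:210,290:350],(400,600),interpolation=cv2.INTER_CUBIC)
cv2.imwrite("pics/i1.png",np.hstack([A,B]));s=r.observe();print(s["time"],s["tool_pos"],s["force"],s["finger_gap"])
```

```text
13.85 [0.57781543 0.23714355 0.26868939] [ 0.29996153 -0.23872477 -0.74006002] 0.042641009411566975
```

View pics/i1.png

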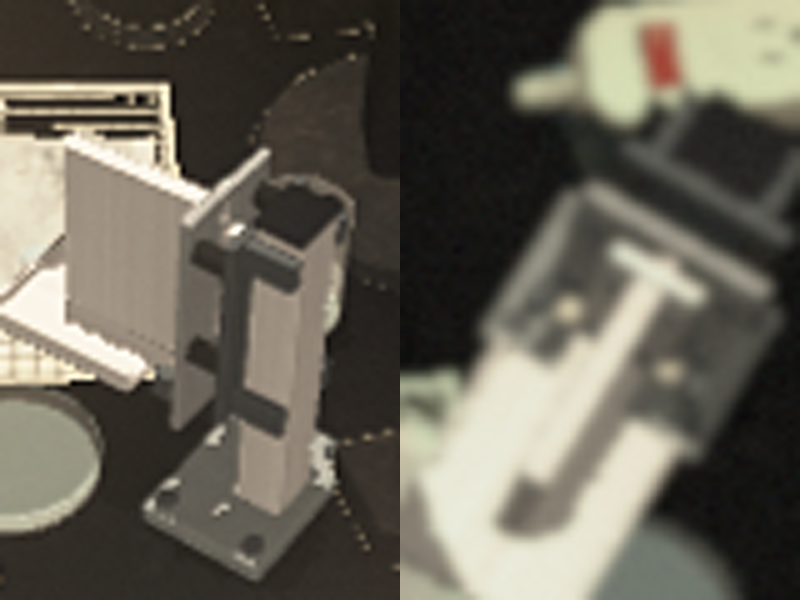

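The pictures show the bracket hanging flush on the strip, centred, with a roller on each side at (568,308) and (668,370). I'll check level numerically.

Run:
```python
from h import *
from scipy.optimize import least_squares
c=lambda u,v:np.array([(u+.5)/5-.5+230,(v+.5)/5-.5+175])
t=lambda u,v:np.array([(u-400+.5)/6.667-.5+290,(v+.5)/6.667-.5+120])
L=[("side",c(68,138),(-80,0,100)),("side",c(128,388),(-22,-35,0)),("side",c(68,317),(-80,-5,12)),("top",t(613,245),(0,16,100)),("top",t(702,300),(0,-16,100)),("top",t(535,470),(-80,0,100))]
def W(p,q):
    x,y,z=np.array(q)/1e3; cp,sp=np.cos(p[3]),np.sin(p[3]); x,z=cp*x+sp*z,-sp*x+cp*z; th=p[4]; C,S=np.cos(th),np.sin(th)
    return [p[0]+C*x-S*y,p[1]+S*x+C*y,p[2]+z]
f=lambda p:np.concatenate([proj(n,W(p,q))-uv for n,uv,q in L])
a=least_squares(f,[.567,0,.065,0,-.61],loss="soft_l1"); print(a.x.round(4),f(a.x).reshape(-1,2).round(1))
for l in("catch_left","catch_right"):
    for d in eyes.spot_in("top",l)[:1]:print(l,np.round(d["at"],3),d["p"])
```

```text
[ 5.685e-01 -1.000e-04  6.570e-02 -5.350e-02 -6.168e-01] [[-0.3  0.3]
 [ 0.2  1.9]
 [-0.2 -4.6]
 [ 0.4 -0.6]
 [ 0.3 -0.9]
 [-1.4  1.7]]
catch_left [ 0.47  -0.006  0.003] 0.64
```

Run:
```python
from h import *
from scipy.optimize import least_squares
def W(p,q):
    x,y,z=np.array(q)/1e3; cp,sp=np.cos(p[3]),np.sin(p[3]); x,z=cp*x+sp*z,-sp*x+cp*z; th=p[4]; C,S=np.cos(th),np.sin(th)
    return [p[0]+C*x-S*y,p[1]+S*x+C*y,p[2]+z]
for pit in(0,-.08):
    print(pit)
    for q in((-80,5,100),(-80,-5,100),(-80,-5,6),(-22,-35,0),(-22,-35,6),(-105,-35,0),(-6,-5,100),(0,16,100)):
        uv=proj("side",W([.5677,.0004,.0655,pit,-.6128],q)); print(q,((uv-[230,175]+.5)*5-.5).round())
    for q in((-80,0,100),(-105,-35,12),(0,0,100)): print("top",q,((proj("top",W([.5677,.0004,.0655,pit,-.6128],q))-[290,120]+.5)*6.667+[399.5,0]).round())
```

```text
0
(-80, 5, 100) [ 80. 131.]
(-80, -5, 100) [ 67. 142.]
(-80, -5, 6) [ 66. 297.]
(-22, -35, 0) [127. 395.]
(-22, -35, 6) [128. 386.]
(-105, -35, 0) [-15. 319.]
(-6, -5, 100) [203. 206.]
(0, 16, 100) [242. 187.]
top (-80, 0, 100) [536. 468.]
top (-105, -35, 12) [554. 644.]
top (0, 0, 100) [667. 257.]
-0.08
(-80, 5, 100) [ 66. 136.]
(-80, -5, 100) [ 53. 147.]
(-80, -5, 6) [ 65. 307.]
(-22, -35, 0) [127. 398.]
(-22, -35, 6) [127. 388.]
(-105, -35, 0) [-14. 332.]
(-6, -5, 100) [188. 200.]
(0, 16, 100) [226. 181.]
top (-80, 0, 100) [520. 493.]
top (-105, -35, 12) [550. 650.]
top (0, 0, 100) [654. 278.]
```

The measured rib top, side (67,140) and top (535,470), matches the prediction for a level, fully seated bracket. Handing in.

```bash
python3 -c "
from plant import r
print(r.sign_off())"
```

```text
the job is handed in; nothing more can be done
None
```

The bracket is hung on the upright and released, and the job was handed in at about 14 s. It came to a hard stop at about z 65 mm and looks level and centred in both cameras. The push-down force peaked near 8 N as the nubs passed the catches, then dropped off. I could not read the catch joint values, and the hand-in returned no verdict.

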